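# Set and lock the pressure screw of a drilling jig

## Task

The board in the drilling jig is held by the square-headed pressure screw in the steel bridge, but the screw no longer reaches it. Slacken the hexagonal jam nut, turn the screw clockwise until you feel its rubber foot touch the board and then an eighth of a turn more - not so hard that it dents the wood - and tighten the jam nut again so that the setting is locked. Leave the board and the things lying about where they are.

Things in the scene. Friction and masses are not known exactly. Their poses are not given: they have to be found in the camera images.
- bridge: Fixed dark steel bridge: bar 46 x 214 x 20 mm on two columns. Origin at bench level (within 1.2 mm) on the screw's and nut's vertical axis; z up, y along the bar. Bar top 106 mm above the origin; a plain washer (37 mm, 3 mm thick, two ears folded over the bar's edges) lies on it under the nut. The socket-head cap screws at the bar's ends, 8 mm high, 88 mm off, are not part of the job.
- screw_head (a point): Centre of the pressure screw's square head, on its axis, topmost: plain steel, 20 mm across flats, 24 mm high (143 to 167 mm above the bridge's origin at joint screw 0), upright faces. At joint screw 0 the faces look along the bridge's x and y. 16 mm of bare thread (20 mm thick) between head and nut. Axes: z up, x and y square to the faces, turning with the screw.
- screw (a joint): Turn of the screw, rad; grows clockwise from above (minus about the bridge's z): down 1.27 mm per rad. Free: 0.03 N m; over 0.3 while the nut is tight. Let go, it springs back 0.15 at most. Where its foot meets the board is unknown, 0.4 to 2.9 rad past the start, and must be felt: from there the pressure grows about 14 N per rad and the resisting torque steadily, about 0.2 N m per rad.
- nut_centre (a point): Centre of the hexagonal jam nut, on the same axis: darker steel, 30 mm across flats, 18 mm high (109 to 127 mm above the bridge's origin at joint jam_nut 0), upright flats. At joint jam_nut 0 two flats look along the bridge's x, the others at 60 degrees. The screw's head (28 mm over its corners) stands above it. Axes: z up, x square to a flat, turning with the nut.
- jam_nut (a joint): Turn of the nut, rad; grows clockwise from above (tightening), down 1.27 mm per rad. 0: touches the washer. Above 0 it jams, stiffer and stiffer; tight from 0.35; it springs back up to 0.1 when let go; travel ends at 1.0. Below 0: slack (0.04 N m), the screw is free. It stays where left and does not turn with the screw, but jamming can carry the screw along by up to 0.1. Found tight, 0.45 to 0.6.
- rubber_foot: Rubber foot, 39 mm across, at the screw's lower end, under the bridge and 0.5 to 3.7 mm above the board at the start; it turns with the screw. Its origin is on the axis at the height of the bridge's origin (not at the foot itself).
- board: Workpiece: loose wooden strip 60 x 220 x 30 mm lying flat on the jig's plywood base (top about 18 mm above the bench), under the bridge, its length along the bridge's x, beside a fence 42 mm high. Origin at the centre of its underside, y along its length.
- offcut: Loose wooden offcut, 60 x 90 x 19 mm, lying on the jig's base. Origin at the centre of its underside.
- pencil: Loose pencil, 142 mm long, 7 mm thick, lying on the bench beside the jig. Origin at the middle of its underside.
- tape_measure: Loose tape measure, 34 x 79 x 66 mm, on the bench behind the jig. Origin at the centre of its underside.
- masking_tape: Loose roll of masking tape, 100 mm across, 25 mm high, lying flat on the bench to the left. Origin at the centre of its underside.
- mallet: Loose wooden mallet, 250 x 110 x 60 mm, lying on the bench to the right. Origin at the centre of its underside.
There are look-alikes about, which are no part of the job. What is shaped like the board but yellow is not meant.

How it is judged:
By the outcome, as a careful person would: the job done as asked, in the order asked, and still so for the second after the job is handed in, with the robot touching nothing.
It also fails if it takes over 67 s, if anything falls off the work surface, if the arm or the gripper's body presses on something with over 40 N, if the wrist force passes 120 N, or if a joint passes its speed limit or range.

## Robot

A 6-joint arm with a two-finger parallel gripper is mounted at the origin on the work surface; the furniture and walls round the work are solid. World frame = base frame: x ahead of the robot, y to its left, z up, the work surface at z = 0. Lengths are in m, angles in degrees, forces in N, time in s.
With the tool pointing down it reaches from about 0.375 to 0.925 m from the base axis. Payload 5.7 kg.
Tool frame: the origin (TCP) lies midway between the tips of the shut fingers; the grasp point (between the pads) lies 19 mm behind it; z points along the fingers, y is the line along which they close (so a half turn about z gives the same grasp; the last joint's range is limited). The gripper opens to 88 mm and grips with 3 to 60 N. Pads are 20 mm wide; open, the fingers measure 115 mm over their backs; the gripper's body (75 mm by 178 mm) begins 61 mm behind the grasp point.
Start: joints at [-6.595, 20.558, 86.54, -0, 72.909, -6.595], TCP at [0.6, -0, 0.223] pointing down, gripper open.
Joint ranges: [-170.27, 170.27], [-57.76, 135], [12.27, 136.19], [-55.21, 235.2], [11.17, 155.16], [-170.74, 170.74]. Speed limits (degrees/s): [136.94, 136.94, 180, 180, 180, 180].

## Interface

Orientations are given as a 3x3 rotation matrix whose columns are the frame's x, y, z axes.
In Python, from bench import readout, imaging, sign_off gives the robot as it stands.
- The arm moves only by the tool drive_tool, never from a script. Its argument "moves" is a list of rows, each a list of 6 numbers: the shift along the world's x, y, z in mm, then the turn, a rotation vector about the world's x, y, z in degrees. In form: [[tx, ty, tz, rx, ry, rz], ...]. A call has exactly 10 rows; each row shifts and turns the commanded pose from where the row before left it; what a row does not reach is not made up. A row lasts 1/12 s, in which the tool goes at most 41.7 mm and 7.16 degrees, less where a joint would pass 70% of its speed; a pose out of reach is approached as far as the arm can. A call is refused whole if a number of a shift passes 41.7 or a number of a turn 7.16, either way. A call with a gripper value outside its range is refused whole. "jaw" is the opening, from 0 (shut) to 1 (fully open), set as the call begins (left out, the last holds). The fingers move at their own pace and stop on an object; the grip force is fixed at half the most. Time passes only in rows, so rows that do not move let the fingers close, or fill a call up. It gives the time, the measured TCP pose, the force, the opening and the grip force at its end, in the units of the state.
- readout.sense(): the state, without advancing time (a new reading comes with each control period).
- imaging.snapshot(name): name is "scene" or "side" or "wrist"; returns a dict with "color" (420x560x3 uint8, red, green, blue), "camera_matrix" (3x3 intrinsics, pixels), "distortion" ([k1, k2, p1, p2, k3] as OpenCV has them; the pictures are not rectified), "R" (3x3) and "t" (3): a world point X has camera coordinates R X + t. Camera axes: x right, y down, z forward; pixel columns grow to the right and rows downward; lengths in m; the calibration is good to about 2 mm. A picture is of the moment at which its call begins. There is no depth.
- sign_off(): hands the job in; it is judged then, once.
Trained networks look in a picture, given as the dict that the camera call returned (one of the last four; its "shot" number tells which), for a name from the list of things; names that differ only in an ending like _2 or _b are one class to them, and where a whole thing is asked for, a point or a joint stands for the part that bears it (a point fixed in the world has none). Each returns a list of dicts, best first, with "conf" (0 to 1); they miss things now and then, are a little off and sometimes report something else, mostly with a low value. They report only what shows in the picture. A call takes as long as a camera call. They do not tell look-alikes from the thing itself.
- imaging.look_for(thing, picture): "bbox" ([centre column, centre row, width, height] in pixels, round what is visible of it).
The state is a dict: "t": time; "joint_positions": joint angles; "dq": joint speeds; "joint_torque": joint torques, N m; "tool_pos": TCP position; "ee_rot": TCP orientation; "wrist_force": force on the tool from outside, world axes, zero at the start; "wrist_torque": the same for the moment, N m; "finger_gap": finger opening in m; "finger_force": force on a finger pad.
Only numpy, scipy, OpenCV 4.12 (cv2) and the standard library are available. Lean on these libraries where they do the work, as an engineer would, in place of code of your own. Each camera call takes 0.05 s, during which the arm holds its last target. There are 200 camera calls.

## Working session

There is one attempt and no reset: what is moved stays moved. The work goes in short steps, Python scripts to look and compute and a tool call to move; the robot and the scene stay as the last step left them, time stands still between calls to the robot, and variables do not carry over. Pictures are saved under pics/ and viewed, at most 10 in all, crops included, and the job is handed in when it is done.

Besides the shell and the picture viewer there is one more tool, called by a JSON object that holds its "method" and its "body". drive_tool: Moves the arm, as the interface text tells. Its arguments: {"type":"object","properties":{"moves":{"type":"array"},"jaw":{"type":"number"}},"required":["moves"]}

```bash
mkdir -p pics; cat > h.py <<'E'
import numpy as np, cv2
from bench import readout, imaging, sign_off
def snap(n,f=None):
    p=imaging.snapshot(n)
    if f: cv2.imwrite('pics/'+f,p['color'][:,:,::-1])
    return p
def proj(p,X):
    r,_=cv2.Rodrigues(np.array(p['R'])); return cv2.projectPoints(np.array(X,float).reshape(-1,1,3),r,np.array(p['t']),np.array(p['camera_matrix']),np.array(p['distortion']))[0][:,0]
def ray(p,uv):
    K=np.array(p['camera_matrix']);R=np.array(p['R']);t=np.array(p['t'])
    n=cv2.undistortPoints(np.array([[uv]],float),K,np.array(p['distortion']))[0,0]
    return -R.T@t, R.T@np.array([n[0],n[1],1])
def atz(p,uv,z):
    o,d=ray(p,uv); return o+d*(z-o[2])/d[2]
E
python3 - <<'E'
from h import *
s=readout.sense(); print(s['t'],s['wrist_force'],s['finger_gap'])
ims=[]
for n in ['scene','side','wrist']:
    p=snap(n); ims.append(p['color'])
    for th in ['screw_head','nut_centre','bridge']:
        print(n,th,[(np.round(d['bbox']).tolist(),round(d['conf'],2)) for d in imaging.look_for(th,p)][:3])
    cv2.imwrite(f'pics/{n}0.png',cv2.resize(p['color'][:,:,::-1],(800,600)))
    print(n,(-np.array(p['R']).T@p['t']).round(3))
    np.save(n+'.npy',p,allow_pickle=True)
E
```

```text
0.0 [0.37927854 1.09975778 0.25514828] 0.08783305802703735
scene screw_head [([267.0, 225.0, 11.0, 47.0], 0.69)]
scene nut_centre [([265.0, 225.0, 14.0, 11.0], 0.45), ([302.0, 245.0, 41.0, 21.0], 0.23)]
scene bridge [([263.0, 237.0, 56.0, 66.0], 0.98)]
scene [-0.199  0.741  0.806]
side screw_head [([267.0, 208.0, 13.0, 30.0], 0.64)]
side nut_centre []
side bridge [([270.0, 218.0, 36.0, 55.0], 0.92)]
side [ 0.2   -1.105  0.949]
wrist screw_head [([146.0, 181.0, 85.0, 60.0], 0.58)]
wrist nut_centre [([147.0, 184.0, 36.0, 37.0], 0.84)]
wrist bridge [([146.0, 185.0, 84.0, 50.0], 0.6), ([152.0, 169.0, 126.0, 221.0], 0.59)]
wrist [0.6   0.084 0.385]
```

View pics/wrist0.png

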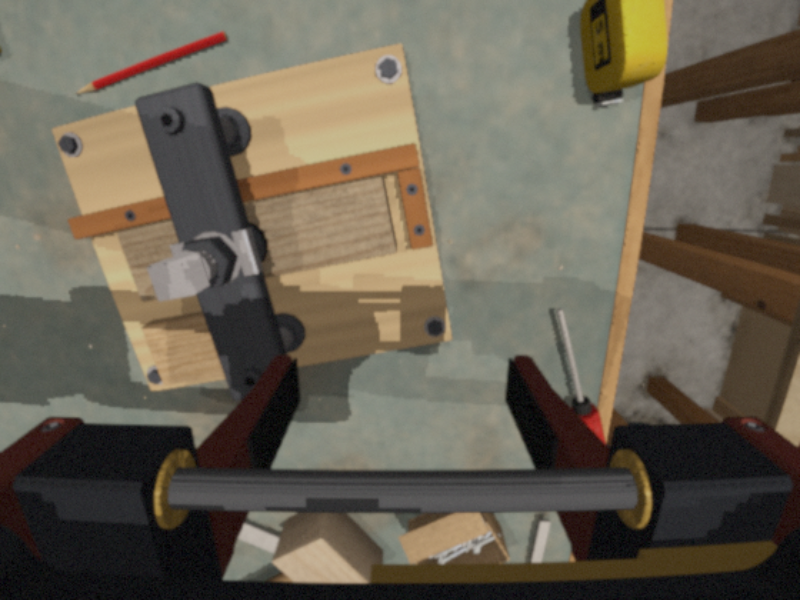

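View pics/scene0.png

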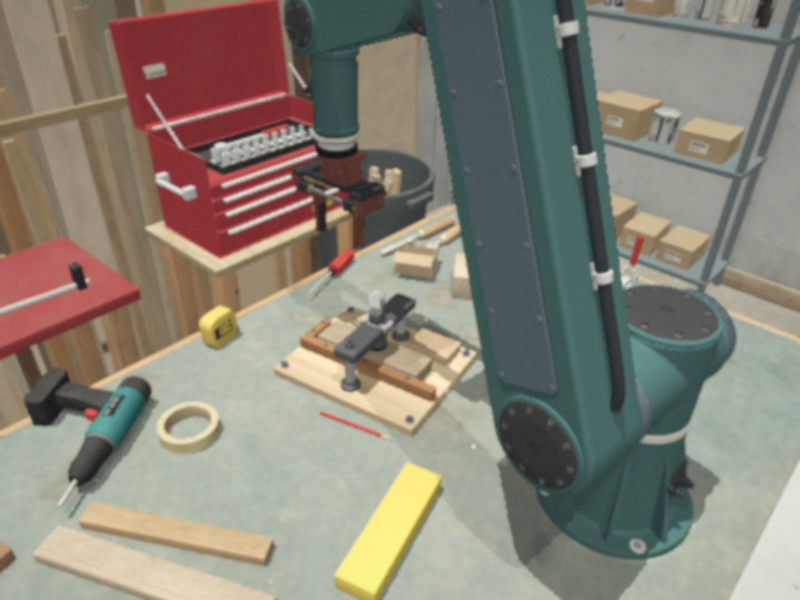

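The wrist view shows the bridge bar with its cap screws at about (170,120) and (250,380). The square head is at about (165,275) and the nut at about (205,258), all in 800x600 pixels. The scene view confirms that the jig sits ahead of the robot, with the fallen-short screw in the bridge's middle.

```bash
python3 - <<'E'
from h import *
p=np.load('wrist.npy',allow_pickle=True).item()
f=0.7
a=atz(p,(170*f,120*f),.114);b=atz(p,(250*f,380*f),.114)
print(a,b,(a+b)/2,np.linalg.norm(a-b),np.degrees(np.arctan2(*(a-b)[[1,0]])))
print('head',atz(p,(160*f,281*f),.167)); print('nut',atz(p,(205*f,258*f),.118))
print('R',np.array(p['R']).round(3)); s=readout.sense(); print(s['tool_pos'],s['ee_rot'].round(3) if hasattr(s['ee_rot'],'round') else s['ee_rot'])
E
```

```text
[0.46075133 0.11472298 0.114     ] [ 0.49197402 -0.05753718  0.114     ] [0.47636267 0.0285929  0.114     ] 0.17506689396951025 100.27350330736019
head [0.47046306 0.02865872 0.167     ]
nut [0.47377666 0.03116754 0.118     ]
R [[ 1.     0.    -0.001]
 [ 0.001 -0.952  0.305]
 [-0.001 -0.305 -0.952]]
[5.99989315e-01 1.40033280e-05 2.22652539e-01] [[ 0.  1. -0.]
 [ 1. -0.  0.]
 [ 0. -0. -1.]]
```

{"method": "drive_tool", "body": {"moves": [[-16, 0, 0, 0, 0, 0], [-16, 0, 0, 0, 0, 0], [-16, 0, 0, 0, 0, 0], [-16, 0, 0, 0, 0, 0], [-16, 0, 0, 0, 0, 0], [-16, -2, 0, 0, 0, 0], [-16, -2, 0, 0, 0, 0], [-14, -1, 0, 0, 0, 0], [0, 0, 0, 0, 0, 0], [0, 0, 0, 0, 0, 0]]}}

```text
t: 1.43
tool_pos: [0.474, -0.005, 0.2229]
ee_rot: [[0.0, 1.0, 0.001], [1.0, -0.0, -0.0], [-0.0, 0.001, -1.0]]
wrist_force: [0.0, -0.2, 1.1]
finger_gap: 0.0879
finger_force: 0.0
```

```bash
python3 - <<'E'
from h import *
p=snap('wrist'); np.save('wrist1.npy',p,allow_pickle=True)
c=proj(p,[.474,.029,.14])[0]; print(c)
u,v=map(int,c); u0=max(0,u-100); v0=max(0,v-75)
cv2.imwrite('pics/w1.png',cv2.resize(p['color'][v0:v0+150,u0:u0+200,::-1],(800,600),interpolation=cv2.INTER_CUBIC)); print(u0,v0)
s=readout.sense(); print(s['tool_pos'],s['wrist_force'],s['wrist_torque'])
E
```

```text
[281.22901785 181.9062798 ]
181 106
[ 0.47485843 -0.00508512  0.22300056] [-0.27061454  0.33041391  0.27926503] [ 0.03268879 -0.03059808 -0.00787855]
```

View pics/w1.png

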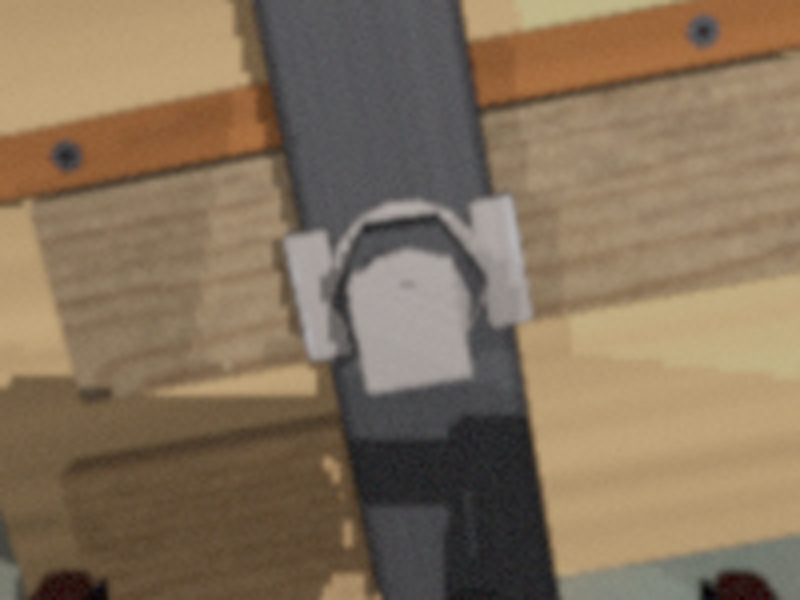

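The crop shows the top of the square head with corners at about (365,395) and (472,376), so its yaw is about 10°, the same as the bar's. The nut's far flat runs (362,228)-(437,215), so its flat normals are at about 40°, 100° and 160°.

```bash
python3 - <<'E'
from h import *
p=np.load('wrist1.npy',allow_pickle=True).item()
P=lambda u,v,z: atz(p,(181+(u+.5)/4-.5,106+(v+.5)/4-.5),z)
a=P(365,395,.167);b=P(472,376,.167);c=P(437,215,.127);d=P(362,228,.127)
e=(b-a)[:2];print(a,b,np.linalg.norm(e),np.degrees(np.arctan2(e[1],e[0])))
n=np.array([-e[1],e[0]])/np.linalg.norm(e); print('head c',(a+b)[:2]/2+n*.01)
e=(c-d)[:2];print(np.linalg.norm(e),np.degrees(np.arctan2(e[1],e[0])))
n=np.array([e[1],-e[0]])/np.linalg.norm(e); print('nut c',(c+d)[:2]/2+n*.015)
# overlay prediction for centre (.4745,.0295) yaw 10.3
C=np.array([.4745,.0292]); w=lambda t:np.array([np.cos(t),np.sin(t)])
def poly(n,r,yaw,z): return [np.r_[C+r*w(np.radians(yaw+360/n*k)),z] for k in range(n)]
im=cv2.resize(p['color'][106:256,181:381,::-1],(800,600),interpolation=cv2.INTER_CUBIC)
for pts,col in [(poly(4,.01414,55.3,.167),(0,0,255)),(poly(4,.01414,55.3,.143),(255,0,255)),(poly(6,.01732,10.3,.1265),(0,255,0)),(poly(60,.0185,0,.109),(255,255,0))]:
    q=(proj(p,pts)-[181,106]+.5)*4-.5
    cv2.polylines(im,[q.round().astype(int).reshape(-1,1,2)],True,col,1)
cv2.imwrite('pics/w1o.png',im)
E
```

```text
[0.46694155 0.01730913 0.167     ] [0.48709372 0.02101989 0.167     ] 0.020490966824769332 10.433397376586115
head c [0.47520671 0.02899918]
0.016302244789639223 9.796685858676536
nut c [0.47591389 0.02975713]
```

View pics/w1o.png

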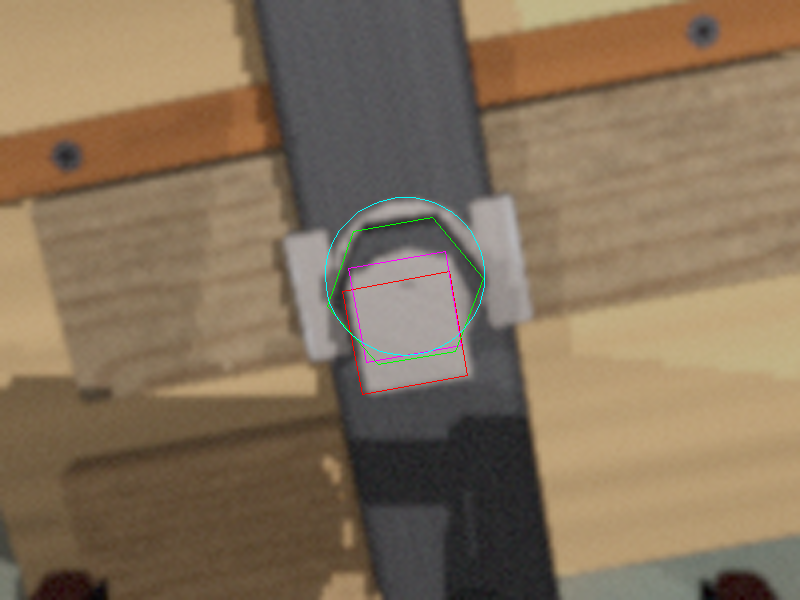

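The overlay fits if shifted about 1 mm in +x: the axis is at (0.4755, 0.0292), the bar yaw is 10.3° and the nut is at about 0.52 rad. Next I align with a nut flat pair at -20° and go down over the nut.

{"method": "drive_tool", "body": {"jaw": 0.7, "moves": [[0.5, 10, 0, 0, 0, -5], [1, 10, 0, 0, 0, -5], [0, 14, 0, 0, 0, -5], [0, 0, 0, 0, 0, -4.5], [0, 0, -15, 0, 0, 0], [0, 0, -15, 0, 0, 0], [0, 0, -15, 0, 0, 0], [0, 0, -5, 0, 0, 0], [0, 0, 0, 0, 0, 0], [0, 0, 0, 0, 0, 0]]}}

```text
t: 2.32
tool_pos: [0.4762, 0.029, 0.1728]
ee_rot: [[0.334, 0.943, -0.0], [0.943, -0.334, 0.0], [0.0, -0.0, -1.0]]
wrist_force: [0.5, 0.4, -1.5]
finger_gap: 0.0613
finger_force: 0.0
```

```bash
cat > st.py <<'E'
from h import *
P=[];F=[];T=[]
s=readout.sense()
print(s['t'],'yaw',np.degrees(np.arctan2(np.array(s['ee_rot'])[1,1],np.array(s['ee_rot'])[0,1])).round(2),np.array(s['tool_pos']).round(4),'F',np.array(s['wrist_force']).round(2),'T',np.array(s['wrist_torque']).round(3),'gap',round(s['finger_gap'],4),'ff',s['finger_force'],'q6',np.round(s['joint_positions'],1)[5],'tau6',np.round(s['joint_torque'],3)[5])
E
python3 st.py; python3 - <<'E'
from h import *
snap('side'); p=snap('side','s1.png')
c=proj(p,[.4755,.029,.14])[0]; print(c); u,v=map(int,c)
cv2.imwrite('pics/s1.png',cv2.resize(p['color'][v-60:v+60,u-80:u+80,::-1],(800,600),interpolation=cv2.INTER_CUBIC))
E
```

```text
2.3167 yaw -19.5 [0.4762 0.029  0.1728] F [ 0.53  0.42 -1.47] T [0.016 0.038 0.   ] gap 0.0613 ff 0.0 q6 14.7 tau6 0.0
[268.0957551  197.02772699]
```

View pics/s1.png

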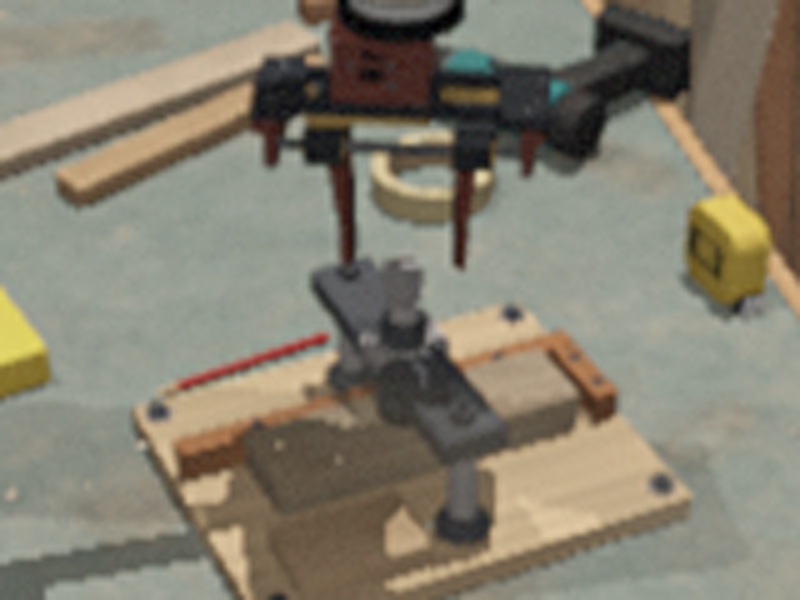

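The side view shows the open fingers straddling the head at about (400,280), centred. I'll descend and close on the nut.

{"method": "drive_tool", "body": {"moves": [[0, 0, -12, 0, 0, 0], [0, 0, -12, 0, 0, 0], [0, 0, -12, 0, 0, 0], [0, 0, -10, 0, 0, 0], [0, 0, -8, 0, 0, 0], [0, 0, -4, 0, 0, 0], [0, 0, -2, 0, 0, 0], [0, 0, -1, 0, 0, 0], [0, 0, 0, 0, 0, 0], [0, 0, 0, 0, 0, 0]]}}

```text
t: 3.25
tool_pos: [0.4759, 0.029, 0.1121]
ee_rot: [[0.334, 0.943, 0.001], [0.943, -0.334, 0.0], [0.0, 0.001, -1.0]]
wrist_force: [-0.3, 0.5, -0.7]
finger_gap: 0.0617
finger_force: 0.0
```

{"method": "drive_tool", "body": {"jaw": 0, "moves": [[0, 0, 0, 0, 0, 0], [0, 0, 0, 0, 0, 0], [0, 0, 0, 0, 0, 0], [0, 0, 0, 0, 0, 0], [0, 0, 0, 0, 0, 0], [0, 0, 0, 0, 0, 0], [0, 0, 0, 0, 0, 0], [0, 0, 0, 0, 0, 0], [0, 0, 0, 0, 0, 0], [0, 0, 0, 0, 0, 0]]}}

```text
t: 4.08
tool_pos: [0.4754, 0.029, 0.1117]
ee_rot: [[0.334, 0.943, -0.0], [0.943, -0.334, 0.0], [-0.0, -0.0, -1.0]]
wrist_force: [-0.8, -0.1, 2.2]
finger_gap: 0.0299
finger_force: 30.0
```

```bash
python3 st.py
```

```text
4.0833 yaw -19.5 [0.4754 0.029  0.1117] F [-0.78 -0.12  2.21] T [0.042 0.092 0.025] gap 0.0299 ff 30.000039646402 q6 14.7 tau6 0.102
```

{"method": "drive_tool", "body": {"moves": [[0, 0, 0.05, 0, 0, 3], [0, 0, 0.05, 0, 0, 3], [0, 0, 0.05, 0, 0, 3], [0, 0, 0.05, 0, 0, 3], [0, 0, 0, 0, 0, 0], [0, 0, 0.1, 0, 0, 5], [0, 0, 0.1, 0, 0, 5], [0, 0, 0.1, 0, 0, 5], [0, 0, 0.1, 0, 0, 5], [0, 0, 0, 0, 0, 0]]}}

```text
t: 4.92
tool_pos: [0.4753, 0.029, 0.1121]
ee_rot: [[-0.218, 0.976, -0.0], [0.976, 0.218, 0.0], [0.0, -0.0, -1.0]]
wrist_force: [0.2, 0.5, -1.0]
finger_gap: 0.0302
finger_force: 30.0
```

```bash
python3 st.py
```

```text
4.9167 yaw 12.59 [0.4753 0.029  0.1121] F [ 0.2   0.54 -0.97] T [0.053 0.013 0.03 ] gap 0.0302 ff 29.99724299646914 q6 -17.4 tau6 -1.188
```

{"method": "drive_tool", "body": {"moves": [[0, 0, 0.1, 0, 0, 5], [0, 0, 0.1, 0, 0, 5], [0, 0, 0.1, 0, 0, 5], [0, 0, 0.1, 0, 0, 5], [0, 0, 0.05, 0, 0, 4], [0, 0, 0, 0, 0, 0], [0, 0, 0, 0, 0, 0], [0, 0, 0, 0, 0, 0], [0, 0, 0, 0, 0, 0], [0, 0, 0, 0, 0, 0]]}}

```text
t: 5.75
tool_pos: [0.4752, 0.029, 0.1126]
ee_rot: [[-0.593, 0.805, -0.001], [0.805, 0.593, -0.0], [0.0, -0.0, -1.0]]
wrist_force: [-1.0, 0.1, -0.2]
finger_gap: 0.0301
finger_force: 30.0
```

```bash
python3 st.py
```

```text
5.75 yaw 36.4 [0.4752 0.029  0.1126] F [-0.98  0.06 -0.25] T [ 0.032  0.133 -0.06 ] gap 0.0301 ff 29.99983498826623 q6 -41.2 tau6 -0.014
```

The nut turned freely to about -0.45 rad, so it is slack. Now I'll release it, raise to the head and turn to yaw 100°.

{"method": "drive_tool", "body": {"jaw": 0.7, "moves": [[0, 0, 0, 0, 0, 0], [0, 0, 0, 0, 0, 0], [0, 0, 0, 0, 0, 0], [0, 0, 0, 0, 0, 0], [0, 0, 4, 0, 0, 7], [0, 0, 4, 0, 0, 7], [0, 0, 4, 0, 0, 7], [0, 0, 4, 0, 0, 7], [0, 0, 4, 0, 0, 7], [0, 0, 3.5, 0, 0, 7]]}}

```text
t: 6.58
tool_pos: [0.4757, 0.029, 0.1365]
ee_rot: [[-0.981, 0.194, 0.0], [0.194, 0.981, -0.0], [-0.0, -0.0, -1.0]]
wrist_force: [0.0, -0.3, 0.1]
finger_gap: 0.0614
finger_force: 0.0
```

{"method": "drive_tool", "body": {"moves": [[0, 0, 0, 0, 0, 7], [0, 0, 0, 0, 0, 7], [0, 0, 0, 0, 0, 7], [0, 0, 0, 0, 0, 0.8], [0, 0, 0, 0, 0, 0], [0, 0, 0, 0, 0, 0], [0, 0, 0, 0, 0, 0], [0, 0, 0, 0, 0, 0], [0, 0, 0, 0, 0, 0], [0, 0, 0, 0, 0, 0]]}}

```text
t: 7.42
tool_pos: [0.4754, 0.029, 0.1362]
ee_rot: [[-0.984, -0.178, -0.0], [-0.178, 0.984, -0.0], [0.0, -0.0, -1.0]]
wrist_force: [0.0, -0.2, 0.0]
finger_gap: 0.0619
finger_force: 0.0
```

```bash
cat > avg.py <<'E'
from h import *
import sys
n=int(sys.argv[1]); L=[]
for i in range(n):
    imaging.snapshot('wrist'); L.append(readout.sense())
g=lambda k:np.array([s[k] for s in L])
s=L[-1];R=np.array(s['ee_rot'])
print(round(s['t'],2),'yaw',np.degrees(np.arctan2(R[1,1],R[0,1])).round(2),g('tool_pos').mean(0).round(4),'F',g('wrist_force').mean(0).round(2),'T',g('wrist_torque').mean(0).round(3),'sd',g('wrist_torque').std(0).round(3),'gap',round(s['finger_gap'],4),'tau6',g('joint_torque')[:,5].mean().round(4),g('joint_torque')[:,5].std().round(4))
E
python3 avg.py 6
```

```text
7.72 yaw 100.29 [0.4755 0.029  0.1362] F [ 0.03  0.09 -0.02] T [ 0.119 -0.063  0.008] sd [0.029 0.045 0.005] gap 0.0612 tau6 0.0054 0.0025
```

{"method": "drive_tool", "body": {"jaw": 0, "moves": [[0, 0, 0, 0, 0, 0], [0, 0, 0, 0, 0, 0], [0, 0, 0, 0, 0, 0], [0, 0, 0, 0, 0, 0], [0, 0, 0, 0, 0, 0], [0, 0, 0, 0, 0, 0], [0, 0, 0, 0, 0, 0], [0, 0, 0, 0, 0, 0], [0, 0, 0, 0, 0, 0], [0, 0, 0, 0, 0, 0]]}}

```text
t: 8.55
tool_pos: [0.4752, 0.0288, 0.1361]
ee_rot: [[-0.984, -0.179, -0.001], [-0.179, 0.984, -0.0], [0.001, -0.0, -1.0]]
wrist_force: [-1.0, -2.1, 0.3]
finger_gap: 0.0197
finger_force: 29.9
```

```bash
python3 avg.py 6
```

```text
8.85 yaw 100.3 [0.4753 0.0288 0.1361] F [-1.11 -1.94 -0.42] T [-0.281  0.103 -0.016] sd [0.035 0.032 0.026] gap 0.0199 tau6 -0.0183 0.0003
```

{"method": "drive_tool", "body": {"moves": [[0, 0, -0.09, 0, 0, -4], [0, 0, -0.09, 0, 0, -4], [0, 0, -0.09, 0, 0, -4], [0, 0, -0.09, 0, 0, -4], [0, 0, -0.08, 0, 0, -4], [0, 0, 0, 0, 0, 0], [0, 0, 0, 0, 0, 0], [0, 0, 0, 0, 0, 0], [0, 0, 0, 0, 0, 0], [0, 0, 0, 0, 0, 0]]}}

```text
t: 9.68
tool_pos: [0.4753, 0.0289, 0.1357]
ee_rot: [[-0.986, 0.167, -0.0], [0.167, 0.986, -0.0], [0.0, -0.0, -1.0]]
wrist_force: [-0.8, -2.8, -0.9]
finger_gap: 0.0198
finger_force: 29.9
```

```bash
python3 avg.py 6
```

```text
9.98 yaw 80.31 [0.4753 0.0289 0.1357] F [-1.15 -2.63 -1.38] T [-0.49   0.252  0.026] sd [0.029 0.035 0.015] gap 0.0198 tau6 0.0204 0.0023
```

{"method": "drive_tool", "body": {"moves": [[0, 0, -0.09, 0, 0, -4], [0, 0, -0.09, 0, 0, -4], [0, 0, -0.09, 0, 0, -4], [0, 0, -0.09, 0, 0, -4], [0, 0, -0.08, 0, 0, -4], [0, 0, 0, 0, 0, 0], [0, 0, 0, 0, 0, 0], [0, 0, 0, 0, 0, 0], [0, 0, 0, 0, 0, 0], [0, 0, 0, 0, 0, 0]]}}

```text
t: 10.82
tool_pos: [0.4753, 0.029, 0.1352]
ee_rot: [[-0.869, 0.495, -0.0], [0.495, 0.869, -0.0], [0.0, -0.0, -1.0]]
wrist_force: [-2.0, -2.8, -1.6]
finger_gap: 0.0197
finger_force: 29.9
```

```bash
python3 avg.py 4
```

```text
11.02 yaw 60.32 [0.4753 0.029  0.1352] F [-2.15 -3.07 -1.28] T [-0.489  0.335  0.018] sd [0.029 0.018 0.028] gap 0.0199 tau6 0.0191 0.0017
```

{"method": "drive_tool", "body": {"moves": [[0, 0, -0.09, 0, 0, -4], [0, 0, -0.09, 0, 0, -4], [0, 0, -0.09, 0, 0, -4], [0, 0, -0.09, 0, 0, -4], [0, 0, -0.08, 0, 0, -4], [0, 0, 0, 0, 0, 0], [0, 0, 0, 0, 0, 0], [0, 0, 0, 0, 0, 0], [0, 0, 0, 0, 0, 0], [0, 0, 0, 0, 0, 0]]}}

```text
t: 11.85
tool_pos: [0.4753, 0.029, 0.1348]
ee_rot: [[-0.648, 0.762, -0.0], [0.762, 0.648, -0.0], [0.0, -0.0, -1.0]]
wrist_force: [-2.4, -3.0, -2.7]
finger_gap: 0.0199
finger_force: 29.9
```

```bash
python3 avg.py 4
```

```text
12.05 yaw 40.32 [0.4753 0.029  0.1348] F [-2.01 -3.25 -2.3 ] T [-0.489  0.415  0.005] sd [0.019 0.04  0.022] gap 0.0199 tau6 0.0198 0.0019
```

Still free at 60° (0.02 N m). Continuing.

{"method": "drive_tool", "body": {"moves": [[0, 0, -0.09, 0, 0, -4], [0, 0, -0.09, 0, 0, -4], [0, 0, -0.09, 0, 0, -4], [0, 0, -0.09, 0, 0, -4], [0, 0, -0.08, 0, 0, -4], [0, 0, 0, 0, 0, 0], [0, 0, 0, 0, 0, 0], [0, 0, 0, 0, 0, 0], [0, 0, 0, 0, 0, 0], [0, 0, 0, 0, 0, 0]]}}

```text
t: 12.88
tool_pos: [0.4754, 0.029, 0.1344]
ee_rot: [[-0.348, 0.938, -0.0], [0.938, 0.348, 0.0], [0.0, -0.0, -1.0]]
wrist_force: [-2.0, -2.5, -2.5]
finger_gap: 0.0202
finger_force: 29.9
```

```bash
python3 avg.py 4
```

```text
13.08 yaw 20.32 [0.4754 0.029  0.1344] F [-1.95 -2.91 -3.14] T [-0.405  0.426  0.044] sd [0.035 0.026 0.015] gap 0.0196 tau6 0.021 0.0019
```

{"method": "drive_tool", "body": {"moves": [[0, 0, -0.09, 0, 0, -4], [0, 0, -0.09, 0, 0, -4], [0, 0, -0.09, 0, 0, -4], [0, 0, -0.09, 0, 0, -4], [0, 0, -0.08, 0, 0, -4], [0, 0, 0, 0, 0, 0], [0, 0, 0, 0, 0, 0], [0, 0, 0, 0, 0, 0], [0, 0, 0, 0, 0, 0], [0, 0, 0, 0, 0, 0]]}}

```text
t: 13.92
tool_pos: [0.4754, 0.029, 0.1339]
ee_rot: [[-0.006, 1.0, -0.0], [1.0, 0.006, 0.0], [0.0, -0.0, -1.0]]
wrist_force: [-3.0, -2.5, -5.5]
finger_gap: 0.02
finger_force: 29.9
```

```bash
python3 avg.py 4
```

```text
14.12 yaw 0.32 [0.4754 0.029  0.1339] F [-2.08 -2.64 -4.55] T [-0.385  0.41   0.008] sd [0.035 0.011 0.027] gap 0.02 tau6 0.0224 0.0019
```

{"method": "drive_tool", "body": {"moves": [[0, 0, -0.1, 0, 0, -4], [0, 0, -0.1, 0, 0, -4], [0, 0, -0.1, 0, 0, -4], [0, 0, -0.1, 0, 0, -4], [0, 0, -0.08, 0, 0, -4], [0, 0, 0, 0, 0, 0], [0, 0, 0, 0, 0, 0], [0, 0, 0, 0, 0, 0], [0, 0, 0, 0, 0, 0], [0, 0, 0, 0, 0, 0]]}}

```text
t: 14.95
tool_pos: [0.4754, 0.029, 0.1335]
ee_rot: [[0.336, 0.942, -0.0], [0.942, -0.336, 0.0], [0.0, -0.0, -1.0]]
wrist_force: [-2.3, -2.3, -3.4]
finger_gap: 0.0197
finger_force: 29.9
```

```bash
python3 avg.py 4
```

```text
15.15 yaw -19.68 [0.4755 0.029  0.1335] F [-1.87 -2.31 -4.71] T [-0.334  0.374  0.019] sd [0.03  0.035 0.017] gap 0.0195 tau6 0.0226 0.0019
```

{"method": "drive_tool", "body": {"moves": [[0, 0, -0.1, 0, 0, -4], [0, 0, -0.1, 0, 0, -4], [0, 0, -0.1, 0, 0, -4], [0, 0, -0.1, 0, 0, -4], [0, 0, -0.08, 0, 0, -4], [0, 0, 0, 0, 0, 0], [0, 0, 0, 0, 0, 0], [0, 0, 0, 0, 0, 0], [0, 0, 0, 0, 0, 0], [0, 0, 0, 0, 0, 0]]}}

```text
t: 15.98
tool_pos: [0.4755, 0.029, 0.1331]
ee_rot: [[0.638, 0.77, 0.0], [0.77, -0.638, 0.0], [0.0, 0.0, -1.0]]
wrist_force: [-2.5, -2.0, -4.0]
finger_gap: 0.0199
finger_force: 29.9
```

```bash
python3 avg.py 4
```

```text
16.18 yaw -39.68 [0.4755 0.029  0.133 ] F [-1.91 -2.54 -4.33] T [-0.328  0.406  0.039] sd [0.024 0.025 0.028] gap 0.0196 tau6 0.0222 0.0019
```

{"method": "drive_tool", "body": {"moves": [[0, 0, -0.1, 0, 0, -4], [0, 0, -0.1, 0, 0, -4], [0, 0, -0.1, 0, 0, -4], [0, 0, -0.06, 0, 0, -3], [0, 0, 0, 0, 0, 0], [0, 0, 0, 0, 0, 0], [0, 0, 0, 0, 0, 0], [0, 0, 0, 0, 0, 0], [0, 0, 0, 0, 0, 0], [0, 0, 0, 0, 0, 0]]}}

```text
t: 17.02
tool_pos: [0.4755, 0.029, 0.1327]
ee_rot: [[0.816, 0.578, 0.0], [0.578, -0.816, -0.0], [0.0, 0.0, -1.0]]
wrist_force: [-2.4, -3.5, -2.9]
finger_gap: 0.02
finger_force: 29.9
```

```bash
python3 avg.py 4
```

```text
17.22 yaw -54.69 [0.4755 0.029  0.1327] F [-2.13 -2.98 -3.17] T [-0.396  0.4    0.032] sd [0.023 0.027 0.025] gap 0.0201 tau6 0.0239 0.0012
```

{"method": "drive_tool", "body": {"moves": [[0, 0, -0.1, 0, 0, -4], [0, 0, -0.1, 0, 0, -4], [0, 0, -0.1, 0, 0, -4], [0, 0, -0.06, 0, 0, -3], [0, 0, 0, 0, 0, 0], [0, 0, 0, 0, 0, 0], [0, 0, 0, 0, 0, 0], [0, 0, 0, 0, 0, 0], [0, 0, 0, 0, 0, 0], [0, 0, 0, 0, 0, 0]]}}

```text
t: 18.05
tool_pos: [0.4756, 0.029, 0.1324]
ee_rot: [[0.938, 0.347, 0.0], [0.347, -0.938, 0.0], [0.0, 0.0, -1.0]]
wrist_force: [-2.2, -2.5, -1.5]
finger_gap: 0.0199
finger_force: 29.9
```

```bash
python3 avg.py 4
```

```text
18.25 yaw -69.69 [0.4755 0.029  0.1324] F [-2.51 -3.01 -0.88] T [-0.45   0.418  0.041] sd [0.011 0.016 0.023] gap 0.0196 tau6 0.0605 0.0009
```

Contact: torque has risen. I'll take one more 15° step to confirm the slope.

{"method": "drive_tool", "body": {"moves": [[0, 0, -0.09, 0, 0, -4], [0, 0, -0.09, 0, 0, -4], [0, 0, -0.09, 0, 0, -4], [0, 0, -0.06, 0, 0, -3], [0, 0, 0, 0, 0, 0], [0, 0, 0, 0, 0, 0], [0, 0, 0, 0, 0, 0], [0, 0, 0, 0, 0, 0], [0, 0, 0, 0, 0, 0], [0, 0, 0, 0, 0, 0]]}}

```text
t: 19.08
tool_pos: [0.4756, 0.029, 0.1321]
ee_rot: [[0.996, 0.093, 0.0], [0.093, -0.996, -0.0], [0.0, 0.0, -1.0]]
wrist_force: [-3.4, -3.8, 1.2]
finger_gap: 0.0202
finger_force: 29.9
```

```bash
python3 avg.py 8
```

```text
19.48 yaw -84.69 [0.4756 0.0289 0.1321] F [-2.86 -4.19  1.39] T [-0.569  0.483  0.114] sd [0.033 0.029 0.016] gap 0.02 tau6 0.1121 0.0016
```

Slope is 0.197 N m/rad, so contact was at yaw -58.9°. The target is about -104°, and I'll turn slightly further to allow for springback.

{"method": "drive_tool", "body": {"moves": [[0, 0, -0.09, 0, 0, -4], [0, 0, -0.09, 0, 0, -4], [0, 0, -0.09, 0, 0, -4], [0, 0, -0.09, 0, 0, -4], [0, 0, -0.08, 0, 0, -3.5], [0, 0, -0.03, 0, 0, -1.5], [0, 0, 0, 0, 0, 0], [0, 0, 0, 0, 0, 0], [0, 0, 0, 0, 0, 0], [0, 0, 0, 0, 0, 0]]}}

```text
t: 20.32
tool_pos: [0.4756, 0.0289, 0.1316]
ee_rot: [[0.963, -0.27, 0.0], [-0.27, -0.963, -0.0], [0.0, 0.0, -1.0]]
wrist_force: [-2.9, -4.6, 2.9]
finger_gap: 0.02
finger_force: 29.9
```

```bash
python3 avg.py 6
```

```text
20.62 yaw -105.69 [0.4756 0.0289 0.1316] F [-2.87 -3.91  2.09] T [-0.643  0.507  0.165] sd [0.021 0.009 0.024] gap 0.0197 tau6 0.1606 0.0
```

{"method": "drive_tool", "body": {"jaw": 0.7, "moves": [[0, 0, 0, 0, 0, 0], [0, 0, 0, 0, 0, 0], [0, 0, 0, 0, 0, 0], [0, 0, 0, 0, 0, 0], [0, 0, 0, 0, 0, 0], [0, 0, 10, 0, 0, 7], [0, 0, 15, 0, 0, 7], [0, 0, 20, 0, 0, 7], [0, 0, 20, 0, 0, 7], [0, 0, 20, 0, 0, 7]]}}

```text
t: 21.45
tool_pos: [0.4753, 0.0292, 0.2173]
ee_rot: [[0.942, 0.336, -0.0], [0.336, -0.942, 0.001], [-0.0, -0.001, -1.0]]
wrist_force: [0.3, -0.3, -0.1]
finger_gap: 0.0616
finger_force: 0.0
```

{"method": "drive_tool", "body": {"moves": [[0, 0, 0, 0, 0, 7], [0, 0, 0, 0, 0, 7], [0, 0, 0, 0, 0, 7], [0, 0, 0, 0, 0, 7], [0, 0, 0, 0, 0, 7], [0, 0, 0, 0, 0, 7], [0, 0, 0, 0, 0, 5], [0, 0, 0, 0, 0, 0], [0, 0, 0, 0, 0, 0], [0, 0, 0, 0, 0, 0]]}}

```text
t: 22.28
tool_pos: [0.4755, 0.0291, 0.2165]
ee_rot: [[0.404, 0.915, -0.0], [0.915, -0.404, 0.0], [0.0, -0.0, -1.0]]
wrist_force: [0.1, -0.6, 0.7]
finger_gap: 0.0616
finger_force: 0.0
```

```bash
python3 - <<'E'
from h import *
p=snap('wrist'); np.save('wrist2.npy',p,allow_pickle=True)
c=proj(p,[.4755,.029,.14])[0]; print(c)
u,v=map(int,c); u0=min(max(0,u-80),400); v0=min(max(0,v-60),300)
cv2.imwrite('pics/w2.png',cv2.resize(p['color'][v0:v0+120,u0:u0+160,::-1],(800,600),interpolation=cv2.INTER_CUBIC)); print(u0,v0)
E
python3 st.py
```

```text
[281.43841151 223.29161006]
201 163
22.3333 yaw -23.83 [0.4755 0.0291 0.2165] F [0.51 0.76 0.01] T [ 0.011  0.038 -0.039] gap 0.062 ff 0.0 q6 19.0 tau6 0.018
```

View pics/w2.png

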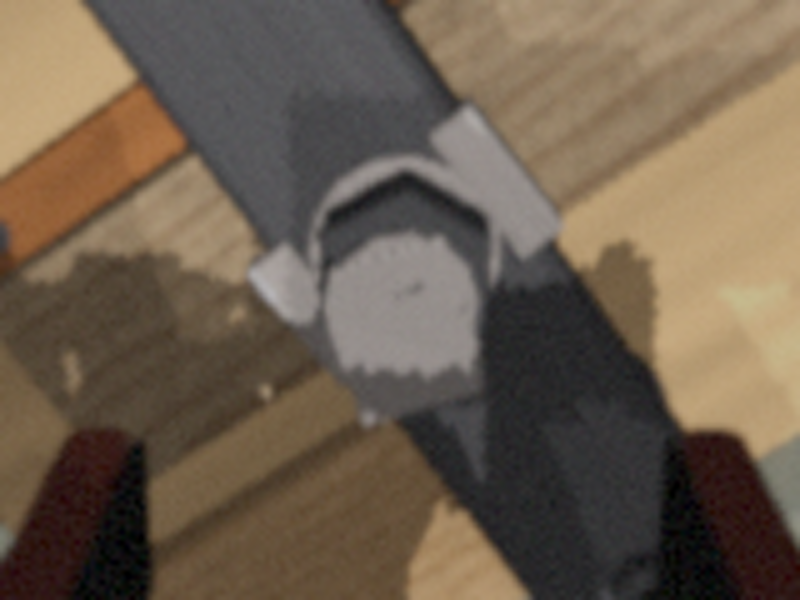

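The crop shows the head between the open fingers, its lower edge running from about (370,418) to (482,392), partly shaded. Two of the nut's far flats meet at about (405,178). I'll fit overlays for the head and nut angles.

```bash
python3 - <<'E'
from h import *
p=np.load('wrist2.npy',allow_pickle=True).item()
P=lambda u,v,z: atz(p,(201+(u+.5)/5-.5,163+(v+.5)/5-.5),z)
a=P(370,418,.1625);b=P(482,392,.1625); e=(b-a)[:2]; print(np.linalg.norm(e),np.degrees(np.arctan2(e[1],e[0])))
# nut flats
pts=[P(328,212,.128),P(405,178,.128),P(492,215,.128)]
for i in (0,1):
    e=(pts[i+1]-pts[i])[:2]; print(np.linalg.norm(e),np.degrees(np.arctan2(e[1],e[0])))
C=np.array([.4755,.0292]); w=lambda t:np.array([np.cos(t),np.sin(t)])
def poly(n,r,yaw,z): return [np.r_[C+r*w(np.radians(yaw+360/n*k)),z] for k in range(n)]
im=cv2.resize(p['color'][163:283,201:361,::-1],(800,600),interpolation=cv2.INTER_CUBIC)
for pts,col in [(poly(4,.01414,45-105.7,.1625),(0,0,255)),(poly(4,.01414,45-100,.1625),(255,0,255)),(poly(6,.01732,6.4,.1276),(0,255,0))]:
    q=(proj(p,pts)-[201,163]+.5)*5-.5
    cv2.polylines(im,[q.round().astype(int).reshape(-1,1,2)],True,col,1)
g=np.clip(im.astype(float)*1.6,0,255).astype('uint8')
cv2.imwrite('pics/w2o.png',g)
E
```

```text
0.01804098044891333 -9.67594292931275
0.014710831086799095 0.6764018511133151
0.016527258272593756 -47.533744797818926
```

View pics/w2o.png

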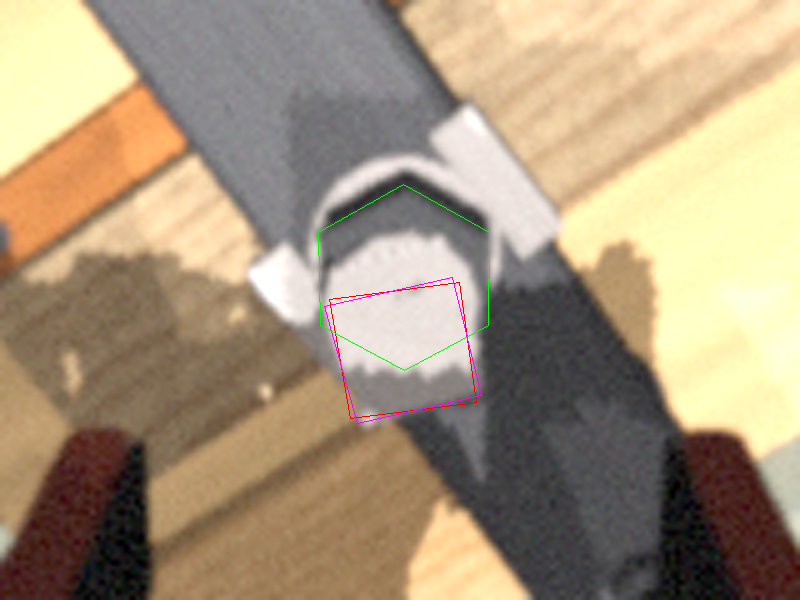

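The head sits at about -100° after springback, which is about 0.72 rad past contact. Jamming can add up to 0.1, so this setting is good. Next I'll descend onto the nut.

{"method": "drive_tool", "body": {"moves": [[0, 0, -20, 0, 0, 0.2], [0, 0, -20, 0, 0, 0], [0, 0, -20, 0, 0, 0], [0, 0, -15, 0, 0, 0], [0, 0, -12, 0, 0, 0], [0, 0, -10, 0, 0, 0], [0, 0, -5, 0, 0, 0], [0, 0, -2, 0, 0, 0], [0, 0, 0, 0, 0, 0], [0, 0, 0, 0, 0, 0]]}}

```text
t: 23.17
tool_pos: [0.4759, 0.029, 0.1129]
ee_rot: [[0.399, 0.917, 0.001], [0.917, -0.399, 0.0], [0.0, 0.001, -1.0]]
wrist_force: [-0.1, 0.4, -0.1]
finger_gap: 0.0616
finger_force: 0.0
```

{"method": "drive_tool", "body": {"jaw": 0, "moves": [[0, 0, 0, 0, 0, 0], [0, 0, 0, 0, 0, 0], [0, 0, 0, 0, 0, 0], [0, 0, 0, 0, 0, 0], [0, 0, 0, 0, 0, 0], [0, 0, 0, 0, 0, 0], [0, 0, 0, 0, 0, 0], [0, 0, 0, 0, 0, 0], [0, 0, 0, 0, 0, 0], [0, 0, 0, 0, 0, 0]]}}

```text
t: 24.0
tool_pos: [0.4755, 0.029, 0.1126]
ee_rot: [[0.399, 0.917, -0.0], [0.917, -0.399, 0.0], [0.0, -0.0, -1.0]]
wrist_force: [-1.3, -0.1, 3.4]
finger_gap: 0.0297
finger_force: 30.0
```

```bash
python3 avg.py 4
```

```text
24.2 yaw -23.5 [0.4755 0.029  0.1126] F [-0.74  0.78  4.63] T [ 0.1    0.252 -0.03 ] sd [0.014 0.028 0.017] gap 0.0299 tau6 -0.0371 0.0003
```

{"method": "drive_tool", "body": {"moves": [[0, 0, -0.08, 0, 0, -4], [0, 0, -0.08, 0, 0, -4], [0, 0, -0.08, 0, 0, -4], [0, 0, -0.08, 0, 0, -4], [0, 0, -0.08, 0, 0, -4], [0, 0, -0.08, 0, 0, -4], [0, 0, -0.08, 0, 0, -4], [0, 0, -0.08, 0, 0, -4], [0, 0, -0.08, 0, 0, -4], [0, 0, -0.08, 0, 0, -4]]}}

```text
t: 25.03
tool_pos: [0.4756, 0.0289, 0.112]
ee_rot: [[0.896, 0.444, 0.0], [0.444, -0.896, -0.0], [0.0, 0.0, -1.0]]
wrist_force: [-1.8, -0.5, 7.7]
finger_gap: 0.0296
finger_force: 30.0
```

```bash
python3 avg.py 4
```

```text
25.23 yaw -63.48 [0.4756 0.0289 0.112 ] F [-1.44 -0.05  6.02] T [0.034 0.361 0.086] sd [0.026 0.022 0.024] gap 0.0298 tau6 0.311 0.3328
```

{"method": "drive_tool", "body": {"moves": [[0, 0, -0.03, 0, 0, -3], [0, 0, -0.03, 0, 0, -3], [0, 0, -0.03, 0, 0, -3], [0, 0, -0.03, 0, 0, -3], [0, 0, 0, 0, 0, 0], [0, 0, 0, 0, 0, 0], [0, 0, 0, 0, 0, 0], [0, 0, 0, 0, 0, 0], [0, 0, 0, 0, 0, 0], [0, 0, 0, 0, 0, 0]]}}

```text
t: 26.07
tool_pos: [0.4757, 0.0288, 0.1118]
ee_rot: [[0.968, 0.251, 0.0], [0.251, -0.968, -0.0], [0.0, 0.0, -1.0]]
wrist_force: [-2.4, -0.1, 6.5]
finger_gap: 0.0295
finger_force: 30.0
```

```bash
python3 avg.py 4
```

```text
26.27 yaw -75.46 [0.4757 0.0288 0.1118] F [-1.68 -0.49  6.21] T [0.031 0.34  0.219] sd [0.025 0.025 0.02 ] gap 0.0295 tau6 0.2167 0.0
```

{"method": "drive_tool", "body": {"moves": [[0, 0, -0.03, 0, 0, -3], [0, 0, -0.03, 0, 0, -3], [0, 0, -0.03, 0, 0, -3], [0, 0, -0.03, 0, 0, -2], [0, 0, 0, 0, 0, 0], [0, 0, 0, 0, 0, 0], [0, 0, 0, 0, 0, 0], [0, 0, 0, 0, 0, 0], [0, 0, 0, 0, 0, 0], [0, 0, 0, 0, 0, 0]]}}

```text
t: 27.1
tool_pos: [0.476, 0.0288, 0.1118]
ee_rot: [[0.998, 0.062, 0.001], [0.062, -0.998, -0.0], [0.001, 0.0, -1.0]]
wrist_force: [-0.7, 0.0, 6.3]
finger_gap: 0.03
finger_force: 30.0
```

```bash
python3 avg.py 4
```

```text
27.3 yaw -86.44 [0.476  0.0288 0.1118] F [-0.79  0.02  5.43] T [0.087 0.232 0.363] sd [0.028 0.013 0.014] gap 0.03 tau6 0.3567 0.0
```

Nut is at about 0.64 rad with 0.36 N m. Now I'll release, rise and verify.

{"method": "drive_tool", "body": {"jaw": 0.7, "moves": [[0, 0, 0, 0, 0, 0], [0, 0, 0, 0, 0, 0], [0, 0, 0, 0, 0, 0], [0, 0, 0, 0, 0, 0], [0, 0, 0, 0, 0, 0], [0, 0, 10, 0, 0, 7], [0, 0, 15, 0, 0, 7], [0, 0, 20, 0, 0, 7], [0, 0, 20, 0, 0, 7], [0, 0, 20, 0, 0, 7]]}}

```text
t: 28.13
tool_pos: [0.4751, 0.029, 0.1971]
ee_rot: [[0.779, 0.627, -0.001], [0.627, -0.779, 0.0], [-0.0, -0.001, -1.0]]
wrist_force: [0.6, 1.4, -0.2]
finger_gap: 0.0615
finger_force: 0.0
```

{"method": "drive_tool", "body": {"moves": [[0, -4, 4, 0, 0, 7], [0, -5, 4, 0, 0, 7], [0, -5, 4, 0, 0, 7], [0, -5, 4, 0, 0, 7], [0, -5, 4, 0, 0, 7], [0, -5, 0, 0, 0, 7], [0, -5, 0, 0, 0, 7], [0, 0, 0, 0, 0, 2.4], [0, 0, 0, 0, 0, 0], [0, 0, 0, 0, 0, 0]]}}

```text
t: 28.97
tool_pos: [0.4753, -0.005, 0.2163]
ee_rot: [[0.004, 1.0, -0.0], [1.0, -0.004, 0.0], [0.0, -0.0, -1.0]]
wrist_force: [1.1, 0.3, -0.9]
finger_gap: 0.0612
finger_force: 0.0
```

```bash
python3 - <<'E'
from h import *
p=snap('wrist'); np.save('wrist3.npy',p,allow_pickle=True)
c=proj(p,[.4755,.029,.14])[0]
u,v=map(int,c); u0=u-80; v0=v-60; print(u0,v0)
C=np.array([.4755,.0292]); w=lambda t:np.array([np.cos(t),np.sin(t)])
def poly(n,r,yaw,z): return [np.r_[C+r*w(np.radians(yaw+360/n*k)),z] for k in range(n)]
im=cv2.resize(p['color'][v0:v0+120,u0:u0+160,::-1],(800,600),interpolation=cv2.INTER_CUBIC)
im=np.clip(im.astype(float)*1.6,0,255).astype('uint8')
for pts,col in [(poly(4,.01414,45-103,.1625),(0,0,255)),(poly(6,.01732,-82-30,.1263),(0,255,0))]:
    q=(proj(p,pts)-[u0,v0]+.5)*5-.5
    cv2.polylines(im,[q.round().astype(int).reshape(-1,1,2)],True,col,1)
cv2.imwrite('pics/w3.png',im)
E
python3 st.py
```

```text
201 123
29.0167 yaw -0.2 [ 0.4753 -0.0049  0.2163] F [0.12 0.78 0.87] T [0.019 0.021 0.002] gap 0.0615 ff 0.0 q6 -8.7 tau6 -0.042
```

View pics/w3.png

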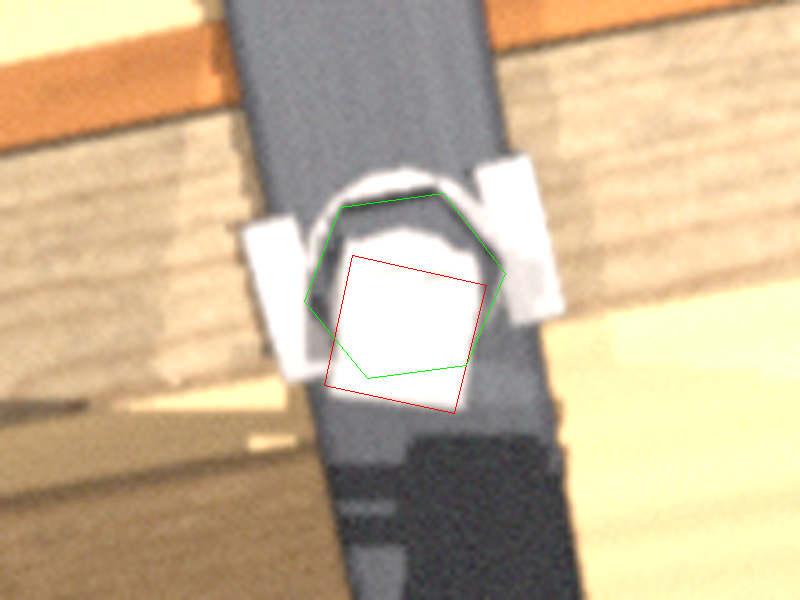

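The crop shows the head slightly less turned than the red overlay (lower edge about (328,400)-(463,411)), and the nut close to the green one. I'll measure the edges numerically.

```bash
python3 - <<'E'
from h import *
p=np.load('wrist3.npy',allow_pickle=True).item()
g=cv2.cvtColor(p['color'],cv2.COLOR_RGB2GRAY).astype(float); g=cv2.GaussianBlur(g,(0,0),.8)
def prof(axis,rng,lo,hi,sgn):
    out=[]
    for k in rng:
        l=g[lo:hi,k] if axis=='col' else g[k,lo:hi]
        d=np.diff(l)*sgn; i=int(np.argmax(d)); 
        off=0
        if 0<i<len(d)-1: a,b,c=d[i-1:i+2]; off=.5*(a-c)/(a-2*b+c) if a-2*b+c else 0
        x=lo+i+.5+off; out.append((k,x) if axis=='col' else (x,k))
    return np.array(out,float)
def edge(name,e,z):
    X=np.array([atz(p,q,z)[:2] for q in e]); vx,vy,x0,y0=cv2.fitLine(X.astype(np.float32),cv2.DIST_HUBER,0,1e-5,1e-5).ravel()
    r=np.abs((X[:,0]-x0)*vy-(X[:,1]-y0)*vx); print(name,np.degrees(np.arctan2(vy,vx)).round(2),'res mm',(r*1e3).round(2).max())
U=lambda x:201+x/5; V=lambda y:123+y/5
edge('head bottom',prof('col',range(int(U(345)),int(U(455))),int(V(380)),int(V(435)),-1),.1625)
edge('head right',prof('row',range(int(V(300)),int(V(400))),int(U(440)),int(U(510)),-1),.1625)
edge('head left',prof('row',range(int(V(320)),int(V(390))),int(U(305)),int(U(355)),1),.1625)
edge('nut top',prof('col',range(int(U(355)),int(U(435))),int(V(170)),int(V(210)),-1),.1263)
q=np.load('wrist1.npy',allow_pickle=True).item(); p=q
g=cv2.GaussianBlur(cv2.cvtColor(p['color'],cv2.COLOR_RGB2GRAY).astype(float),(0,0),.8)
U=lambda x:int(181+x/4); V=lambda y:int(106+y/4)
edge('0 head bottom',prof('col',range(U(378),U(462)),V(365),V(410),-1),.167)
edge('0 nut top',prof('col',range(U(372),U(430)),V(200),V(240),-1),.127)
edge('0 head left',prof('row',range(V(300),V(385)),U(335),U(385),1),.167)
E
```

```text
head bottom -6.4 res mm 0.12
head right 81.68 res mm 0.16
head left 82.11 res mm 0.77
nut top 10.22 res mm 0.36
0 head bottom 10.13 res mm 0.08
0 nut top 8.0 res mm 0.15
0 head left -79.58 res mm 0.32
```

The head is at about -97.4°, which puts the screw about 0.68 rad (39°) past contact, near the eighth turn. The nut is at about 0.52 rad, so it is tight. The arm is clear of everything, so I'm handing in.

```bash
python3 -c "
from bench import sign_off
print(sign_off())"
```

```text
the job is handed in; nothing more can be done
None
```

The job is handed in: I slackened the jam nut, turned the screw until its foot met the board, and re-tightened the nut. After springback the screw sits about 39° past contact instead of the 45° asked for, measured from the camera. The nut measures about 0.52 rad (tight from 0.35), and the arm touched only the nut and the screw head, at about 29 of the 67 s allowed.

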